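# Hold a face-frame rail home in the assembly board for screwing

### The arm

A 7-joint arm with a two-finger parallel gripper is mounted at the origin on the work surface. World frame = base frame: x ahead of the robot, y to its left, z up, the work surface at z = 0. Lengths are in m, angles in rad, forces in N, time in s.
With the tool pointing down it reaches from about 0.4 to 0.85 m from the base axis. Payload 10.4 kg.
Tool frame: the origin (TCP) lies at the very end of the fingers, on their centre line; the grasp point (between the pads) lies 19 mm behind it; z points along the fingers, y is the line along which they close (so a half turn about z gives the same grasp; the last joint's range is limited). The gripper opens to 85 mm and grips with 20 to 120 N. Pads are 22 mm wide; open, the fingers measure 114 mm over their backs; the gripper's body (76 mm by 85 mm) begins 54 mm behind the grasp point. The pads swing forward as they close: fully open they stand 13 mm farther back than shut.
Start: joints at [-1.159, 0.332, -0.065, 1.46, 0.022, 1.35, -0.088], TCP at [0.263, 0.567, 0.231] pointing down, gripper open.
Joint ranges: [-2.6, 2.6], [-0.5, 2.12], [-1.47, 1.34], [0.16, 2.42], [-1.27, 4.41], [0.06, 2.06], [-2.6, 2.6]. Speed limits (rad/s): [2.22, 2.22, 2.79, 2.79, 3.14, 3.14, 3.14].

### API

Orientations are given as a unit quaternion [x, y, z, w].
In Python, from workcell import robot, eyes gives the robot as it stands (robot), with the cameras (eyes).
- The arm moves only by the shell command python3 inch.py [OPENING] [FORCE], which reads ROWS from standard input. ROWS is a JSON list of rows, 1 to 20 of them, each written [[dx, dy, dz], [rx, ry, rz]]: dx, dy, dz in shares of the most that a row can go, 1 being 62.5 mm, then a rotation vector rx, ry, rz in a scale on which 1.0 is 2 rad; each row shifts and turns the commanded pose from where the row before left it, along the tool's axes as they then stand; what a row does not reach is not made up. A row lasts 1/8 s, in which the tool goes at most 0.0625 m and 0.188 rad, less where a joint would pass 70% of its speed; a pose out of reach is approached as far as the arm can. OPENING is the opening from 0.0 (shut) to 1.0 (fully open), set as the command begins (- or left out keeps the last). The fingers move at their own pace and stop on an object; FORCE is the grip in N (left out, the last holds). Time passes only in rows, so rows that do not move let the fingers close. It prints the time, the measured TCP pose, the force, the opening and the grip force at its end. Input that does not fit is refused with a message, and nothing moves.
- robot.observe(): the state, without advancing time (a new reading comes with each control period).
- eyes.grab_frame(name): name is "scene" or "side" or "wrist"; returns the picture (384x512x3 uint8, red, green, blue); there is no depth.
- eyes.camera_info(name): a dict with "fx", "fy", "cx", "cy" (pixels), "view" (4x4, takes a point from world to camera coordinates). Camera axes: x right, y up, looking along -z (the intrinsics and any distortion apply to the point x, -y, -z); pixel columns grow to the right and rows downward; lengths in m; the calibration is good to about 2 mm. The wrist camera is an equidistant fisheye: a pixel r from the principal point sees the ray r / f radians off the axis. A picture is of the moment at which its call begins: read the wrist's pose just before it. camera_info takes no time and is no camera call; for the wrist camera it gives the pose at the moment of the call.
- robot.finish_job(): hands the job in; it is judged then, once.
The state is a dict: "t": time; "joint_pos": joint angles; "qd": joint speeds; "joint_torque": joint torques, N m; "tcp_pos": TCP position; "ee_rot": TCP orientation; "contact_force": force on the tool from outside, world axes, zero at the start; "ft_torque": the same for the moment, N m; "opening": opening from 0.0 (shut) to 1.0 (fully open); "grasp_force": force on a finger pad.
Only numpy, scipy, OpenCV 4.12 (cv2) and the standard library are available. Lean on these libraries where they do the work, as an engineer would, in place of code of your own. Each camera call takes 0.05 s, during which the arm holds its last target. There are 200 camera calls.

### The job

Be my third hand for this face frame. Pick up the narrow pale rail with the pocket holes and lay it flat on the assembly board, pockets up, in the corner beside the clamped stile: its long edge snug against the long fence and its end butted squarely against the stile's inner edge. Then push it endwise against the stile with a steady 12 N or so (6 to 20 N will do, never a shove of 40 N) keep that up for two seconds or more, and finish while still holding it pushed like that, so that I can drive the screws; leave everything else on the bench where it is.

Things in the scene. Friction and masses are not known exactly. Their poses are not given: they have to be found in the camera images.
- rail: the loose part: a pale wooden rail 260 x 45 x 20 mm (its own x, y, z) with two dark pocket holes near each end of its upper face; both ends are alike and either may go to the stile. Origin at the centre of its underside, z up out of the pocket face. 0.12 to 0.24 kg. Starts flat on the bench, pockets up. It drags on board and fence (friction about 0.5 to 0.7) if leaned on them
- jig: the assembly board, fixed to the bench: plywood 320 x 400 x 18 mm (its x, y, z), origin at the centre of its underside, top face 18 mm above the bench. It carries the long fence along its far (+x) side, and along its -y side a batten 25 mm high with two closed toggle clamps (red handles, at most 85 mm above the bench) that hold the stile down
- fence_end (a point): free end of the long fence, on its working face at the board's top, 85 mm along the jig's +y from the corner. The fence is a batten 25 mm high and 40 mm thick whose working face looks to the jig's -x. Past this end the rail overhangs the fence, so that both its long edges are free for fingers
- corner (a point): the inner corner, on the board's top face, where the long fence's working face meets the stile's inner edge; at (110, -90, 18) mm in the jig's frame, with the jig's axes. The rail belongs on its -x, +y side, its length along the jig's y, its origin at (-22.5, +130, 0) mm from here; to press it endwise push along the jig's -y
- stile: the pale stile, 260 x 45 x 20 mm (its x, y, z), clamped to the board along the jig's x with its far end at the long fence; origin at the centre of its underside, its x, y, z parallel to the jig's. Its inner edge is the long side facing the jig's +y. It does not move and gives only some 0.2 mm at 20 N
- wide_rail: bystander: a darker, wider rail without pocket holes, 260 x 65 x 20 mm, flat on the bench beside the other; origin at the centre of its underside
- glue_bottle: bystander: white glue bottle with an orange nozzle, 66 mm across, 196 mm high; origin under its centre
- tape_measure: bystander: yellow and black tape measure, 70 x 40 x 68 mm; origin under its centre
- square: bystander: try square lying flat, wooden stock 30 x 115 x 18 mm at its origin, steel blade reaching 210 mm along its -x
- screw_tub: bystander: blue open tub of screws, 110 x 85 x 45 mm; origin under its centre
- driver: bystander: cordless driver standing on its battery, 210 mm high, 200 mm long; origin under the battery's centre

How it is judged:
On the way, in this order (a step that is already met when the one before it is completed fails the run):
1. the rail is picked up, clear of the bench, in the gripper (height (world z) of rail above 0.025 m and contact force between the fingers and rail above 1 N), for 0.1 s.
2. the rail lies flat in the corner, along the long fence, its end pressed on the stile with a steady 6 to 20 N for 1.5 s (contact force between rail and stile between 6 and 20 N and x of rail in the frame of corner above -0.025 m and z of rail in the frame of corner below 0.003 m and angle between the x axis of rail and the y axis of jig, either way round below 0.03 rad and angle between rail's own z axis and vertical below 0.03 rad), for 1.5 s.
At the end, for the whole second after the job is handed in: The rail lies flat on the board (within 3 mm and 0.03 rad), pockets up, within 2.5 mm of the long fence and square to the stile within 0.03 rad, and the robot's fingers keep pressing its end on the stile with 6 to 20 N, at rest (all of step 2 and contact force between the fingers and rail above 1 N and x of rail in the frame of corner below -0.0205 m and y of rail in the frame of corner between 0.1275 and 0.1325 m and linear speed of rail below 0.01 m/s); the arm keeps its last pose, push and grip.
It fails at once if the rail is rammed against the stile with more than 40 N (contact force between rail and stile above 40 N).
It fails at once if another thing on the bench is pushed more than 20 mm or knocked over (distance of any of wide_rail, glue_bottle, tape_measure, square, screw_tub, driver from where it was at the start of the episode above 0.02 m or angle between any of glue_bottle, driver's own z axis and vertical above 0.5 rad).
It also fails if it takes over 53 s, if anything falls off the work surface, if the arm or the gripper's body presses on something with over 40 N, if the wrist force passes 120 N, or if a joint passes its speed limit or range.

## Working session

There is one attempt and no reset: what is moved stays moved. The work goes in short steps, Python scripts to look and compute and a shell command to move; the robot and the scene stay as the last step left them, time stands still between calls to the robot, and variables do not carry over. Pictures are saved under pics/ and viewed, at most 10 in all, crops included, and the job is handed in when it is done.

```bash
ls; mkdir -p pics
python3 - <<'E'
from workcell import robot, eyes
import cv2,numpy as np
for n in("scene","side"):
    cv2.imwrite(f"pics/{n}0.png",eyes.grab_frame(n)[:,:,::-1]); c=eyes.camera_info(n); print(n,{k:(np.round(v,4).tolist() if k=='view' else v) for k,v in c.items()})
o=robot.observe();print(o)
E
```

```text
inch.py
pics
workcell.py
scene {'fx': 354.6908585935626, 'fy': 354.6908585935626, 'cx': 256.04879689316755, 'cy': 186.85521627368772, 'view': [[-0.4607, 0.8875, -0.0048, 0.2651], [-0.7232, -0.3723, 0.5818, 0.3997], [0.5145, 0.2715, 0.8133, -1.7698], [0.0, 0.0, 0.0, 1.0]]}
side {'fx': 371.8140816758092, 'fy': 371.8140816758092, 'cx': 253.84006104048635, 'cy': 190.60641183738383, 'view': [[0.7058, -0.7082, -0.0203, -0.4056], [0.4402, 0.4159, 0.7958, -0.3054], [-0.5551, -0.5706, 0.6052, -0.9132], [0.0, 0.0, 0.0, 1.0]]}
{'t': 0.1, 'joint_pos': array([-1.1585991 ,  0.33278593, -0.06467841,  1.46083322,  0.02161201,
        1.34988446, -0.08849439]), 'qd': array([ 5.01452765e-05, -3.27213485e-03, -1.59208107e-03, -2.30465783e-03,
       -4.70479767e-04,  2.28101396e-03, -2.21198309e-04]), 'joint_torque': array([ 1.84324272e-03, -6.26743197e+01,  4.92515531e-02, -3.92429531e+01,
        1.62839564e-02,  6.95341034e-03, -4.21567762e-06]), 'tcp_pos': array([0.26314942, 0.56655005, 0.23062115]), 'ee_rot': array([ 2.15686967e-01,  9.76462372e-01, -6.00153298e-04, -9.53697122e-05]), 'contact_force': array([-0.73938841, -0.26732304,  0.52892905]), 'ft_torque': array([-0.04094921, -0.02482423,  0.0147601 ]), 'grasp_force': 0.0, 'opening': 1.0057356332140608}
```

View pics/scene0.png

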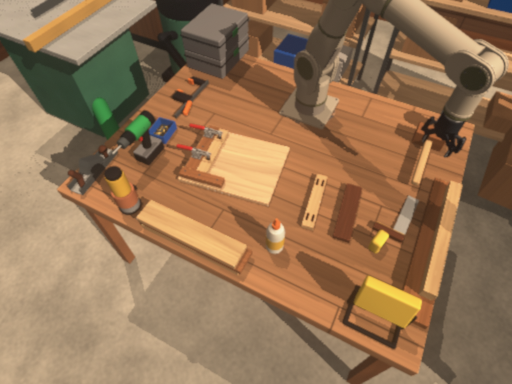

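View pics/side0.png

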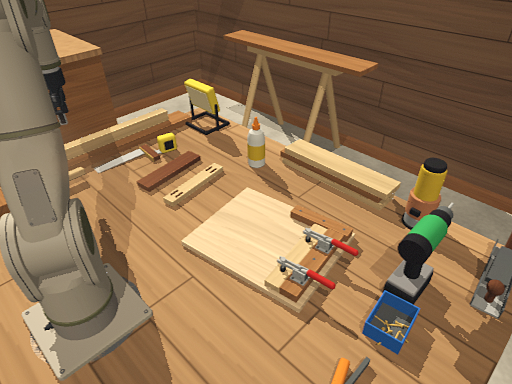

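The scene view shows the pale pocket rail around px (315,200) with the dark wide rail beside it at (347,212). The board is at (235,165), with the clamps and stile at its left and the short fence at (205,177). In the side view the rail is at (195,185) and the board at (265,230), with the fence at (320,222). Next I'll enlarge both.

Run:
```python
import cv2
a=cv2.imread("pics/scene0.png")[110:245,170:350];b=cv2.imread("pics/side0.png")[155:315,155:365]
cv2.imwrite("pics/scene_z.png",cv2.resize(a,None,fx=4.4,fy=4.4,interpolation=cv2.INTER_CUBIC))
cv2.imwrite("pics/side_z.png",cv2.resize(b,None,fx=3.7,fy=3.7,interpolation=cv2.INTER_CUBIC))
```

```text
(no output)
```

View pics/scene_z.png

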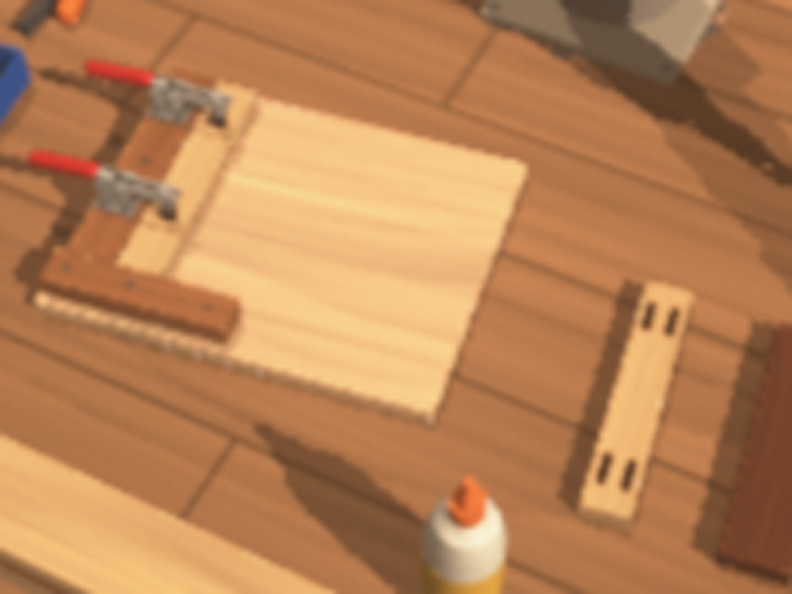

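View pics/side_z.png

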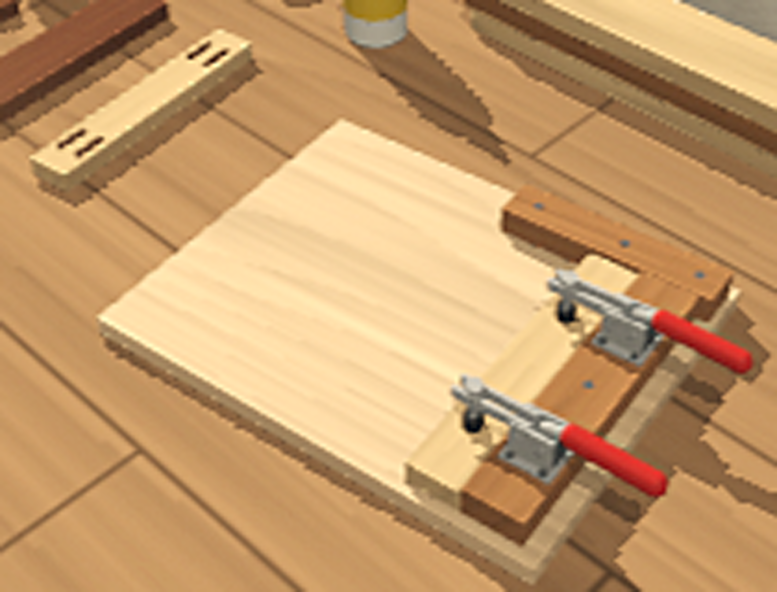

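The zoomed scene shows board corners at (527,163), (436,413) and (37,297), and rail top corners at (643,284), (694,296), (633,517) and (580,503). The zoomed side view shows board corners at (341,120), (100,320), (530,574) and (740,292), and rail top corners at (31,160), (220,30), (252,44) and (68,172).

```bash
cat > h.py <<'E'
import numpy as np
from scipy.optimize import least_squares
from workcell import robot, eyes
Z={"scene":(4.4,170,110),"side":(3.7,155,155)}
def unz(n,p): s,x,y=Z[n]; return (np.array(p)+.5)/s-.5+[x,y]
def proj(n,P):
    c=eyes.camera_info(n); V=np.array(c["view"]); q=V[:3,:3]@P+V[:3,3]
    return np.array([c["cx"]+c["fx"]*q[0]/-q[2], c["cy"]-c["fy"]*q[1]/-q[2]])
def fit(obs,z,x0):
    def r(v):
        R=np.array([[np.cos(v[2]),-np.sin(v[2])],[np.sin(v[2]),np.cos(v[2])]])
        return np.concatenate([proj(n,np.r_[R@np.array(l)+v[:2],z])-unz(n,p) for n,l,p in obs])
    s=least_squares(r,x0,loss="soft_l1"); return s.x,r(s.x).reshape(-1,2)
E
python3 - <<'E'
from h import *
np.set_printoptions(precision=4,suppress=True)
a,b=.16,.2
J=[("scene",(-a,b),(527,163)),("scene",(a,b),(436,413)),("scene",(a,-b),(37,297)),
("side",(a,b),(341,120)),("side",(-a,b),(100,320)),("side",(-a,-b),(530,574)),("side",(a,-b),(740,292))]
best=min((fit(J,.018,[.55,0,t]) for t in(-1.5,-.5,0,.5,1.5)),key=lambda s:abs(s[1]).sum());print(*best)
a,b=.13,.0225
R=[("scene",(-a,-b),(643,284)),("scene",(-a,b),(694,296)),("scene",(a,b),(633,517)),("scene",(a,-b),(580,503)),
("side",(-a,b),(31,160)),("side",(a,b),(220,30)),("side",(a,-b),(252,44)),("side",(-a,-b),(68,172))]
r=min((fit(R,.02,[.6,.25,t]) for t in(-1.5,-.5,0,.5,1.5)),key=lambda s:abs(s[1]).sum());print(*r)
c,s=np.cos(best[0][2]),np.sin(best[0][2]);M=np.array([[c,-s],[s,c]])
print("corner",M@[.11,-.09]+best[0][:2],"railgoal",M@[.0875,.04]+best[0][:2],"yaw",best[0][2])
E
```

```text
[ 0.4882 -0.1451  0.146 ] [[ 0.6656 -0.2564]
 [-0.6163 -0.4325]
 [-0.2889  0.1081]
 [ 0.0822 -0.012 ]
 [-1.289  -0.3953]
 [ 0.4092 -0.29  ]
 [ 0.1265  0.066 ]]Traceback (most recent call last):
  File "<stdin>", line 10, in <module>
  File "<stdin>", line 10, in <genexpr>
  File "h.py", line 13, in fit
    s=least_squares(r,x0,loss="soft_l1"); return s.x,r(s.x).reshape(-1,2)
    return func(*args, **kwargs)
    result = trf(vector_fun.fun, vector_fun.jac, x0, f0, J0, lb, ub, ftol, xtol,
                 gtol, max_nfev, x_scale, loss_function, tr_solver,
                 tr_options.copy(), verbose, callback=callback_wrapped)
    return trf_no_bounds(
        fun, jac, x0, f0, J0, ftol, xtol, gtol, max_nfev, x_scale,
        loss_function, tr_solver, tr_options, verbose, callback=callback)
    J = jac(x)
    self._update_jac()
    ~~~~~~~~~~~~~~~~^^
    self.J = self.jac_wrapped(xp_copy(self.x), f0=self.f)
             ~~~~~~~~~~~~~~~~^^^^^^^^^^^^^^^^^^^^^^^^^^^^
    J, dct = approx_derivative(
             ~~~~~~~~~~~~~~~~~^
        self.fun,
        ^^^^^^^^^
    ...<2 lines>...
    
[... 389 characters left out ...]
 f_eval in f_evals]
                                    ^^^^^^^
    f = np.atleast_1d(self.fun(x, *self.args, **self.kwargs))
                      ~~~~~~~~^^^^^^^^^^^^^^^^^^^^^^^^^^^^^^
    return np.atleast_1d(self.fun(x))
                         ~~~~~~~~^^^
    return self.f(x, *self.args, **self.kwargs)
           ~~~~~~^^^^^^^^^^^^^^^^^^^^^^^^^^^^^^
  File "h.py", line 12, in r
    return np.concatenate([proj(n,np.r_[R@np.array(l)+v[:2],z])-unz(n,p) for n,l,p in obs])
                           ~~~~^^^^^^^^^^^^^^^^^^^^^^^^^^^^^^^^
  File "h.py", line 7, in proj
    c=eyes.camera_info(n); V=np.array(c["view"]); q=V[:3,:3]@P+V[:3,3]
ValueError: time passes only in moves, steps and waits
```

```bash
sed -i 's/^def proj/from functools import lru_cache\ncam=lru_cache(eyes.camera_info)\ndef proj/; s/c=eyes.camera_info(n); V/c=cam(n); V/' h.py
python3 - <<'E'
from h import *
np.set_printoptions(precision=4,suppress=True)
a,b=.13,.0225
R=[("scene",(-a,-b),(643,284)),("scene",(-a,b),(694,296)),("scene",(a,b),(633,517)),("scene",(a,-b),(580,503)),
("side",(-a,b),(31,160)),("side",(a,b),(220,30)),("side",(a,-b),(252,44)),("side",(-a,-b),(68,172))]
r=fit(R,.02,[.6,.25,.2]);print(*r)
j=np.array([.4882,-.1451,.146])
c,s=np.cos(j[2]),np.sin(j[2]);M=np.array([[c,-s],[s,c]])
print("corner",M@[.11,-.09]+j[:2],"railgoal",M@[.0875,.04]+j[:2])
# checks: fence end top face corners, stile end
for n,l,h in(("scene",(.11,-.005),.043),("side",(.11,-.005),.043),("side",(.11,-.09),.038),("side",(-.15,-.09),.038),("scene",(-.15,-.09),.038)):
    p=proj(n,np.r_[M@np.array(l)+j[:2],h]);S,x,y=Z[n];print(n,l,(p-[x,y]+.5)*S-.5)
o=robot.observe();print(o["t"],o["tcp_pos"],o["ee_rot"],o["joint_pos"])
from scipy.spatial.transform import Rotation as Ro
m=Ro.from_quat(o["ee_rot"]).as_matrix();print(m)
d=np.r_[r[0][:2],.1]-o["tcp_pos"];print("to above rail, tool:",m.T@d, "yaw of tool y",np.arctan2(m[1,1],m[0,1]))
E
```

```text
[0.5145 0.2352 0.1579] [[ 0.9023 -0.9711]
 [-0.1973 -1.0599]
 [-0.3478  0.3615]
 [ 0.1864  0.3059]
 [ 0.3429 -0.5606]
 [-0.1069 -0.3893]
 [ 0.3638 -0.5066]
 [-0.1894  0.9686]]
corner [ 0.6101 -0.2181] railgoal [ 0.5689 -0.0928]
scene (0.11, -0.005) [242.2915 294.7362]
side (0.11, -0.005) [499.8549 209.9658]
side (0.11, -0.09) [589.6181 254.3577]
side (-0.15, -0.09) [402.0431 464.2933]
scene (-0.15, -0.09) [260.5815  88.6347]
0.1 [0.2631 0.5666 0.2306] [ 0.2157  0.9765 -0.0006 -0.0001] [-1.1586  0.3328 -0.0647  1.4608  0.0216  1.3499 -0.0885]
[[-0.907   0.4212 -0.0004]
 [ 0.4212  0.907  -0.0011]
 [-0.0001 -0.0012 -1.    ]]
to above rail, tool: [-0.3675 -0.1944  0.1309] yaw of tool y 1.1360055992025218
```

Projected checks land on the fence end and stile corners within a pixel or so, so the fits are good. I'm moving above the rail now.

The rows are not in the units I measure in: shifts go in shares of 62.5 mm and turns go in shares of 2 rad. I convert before sending: -0.0525 m is -0.84, -0.0278 m is -0.4448, -0.148 rad is -0.074.

```bash
echo '[[[-0.84, -0.4448, 0], [0, 0, 0]], [[-0.84, -0.4448, 0], [0, 0, 0]], [[-0.84, -0.4448, 0], [0, 0, 0]], [[-0.84, -0.4448, 0], [0, 0, 0]], [[-0.84, -0.4448, 0], [0, 0, 0]], [[-0.84, -0.4448, 0], [0, 0, 0]], [[-0.84, -0.4448, 0], [0, 0, 0]], [[0, 0, 0.4], [0, 0, -0.074]], [[0, 0, 0.4], [0, 0, -0.074]], [[0, 0, 0.4], [0, 0, -0.074]], [[0, 0, 0.4], [0, 0, -0.0745]], [[0, 0, 0], [0, 0, 0]]]' | python3 inch.py 1.0 60
cat >> h.py <<'E'
from scipy.spatial.transform import Rotation as Ro
def rel(x,y,z,yaw):
    "tool-frame offset to TCP target pointing down with tool y at yaw"
    o=robot.observe();m=Ro.from_quat(o["ee_rot"]).as_matrix()
    T=np.array([[np.sin(yaw),np.cos(yaw),0],[-np.cos(yaw),np.sin(yaw),0],[0,0,-1]])
    print("t",o["t"],"tcp",np.round(o["tcp_pos"],4),"F",np.round(o["contact_force"],1),"grip",round(o["grasp_force"],1),"op",round(o["opening"],3))
    print("shift",np.round(m.T@(np.array([x,y,z])-o["tcp_pos"]),4),"rot",np.round(Ro.from_matrix(m.T@T).as_rotvec(),4), "toolx",np.round(m[:,0],3))
E
python3 - <<'E'
from h import *
import cv2
rel(.5145,.2352,.004,.1579+np.pi/2)
c=eyes.camera_info("wrist");print(c["fx"],c["cx"],c["cy"],np.round(c["view"],4).tolist())
cv2.imwrite("pics/w1.png",eyes.grab_frame("wrist")[:,:,::-1])
E
```

```text
t: 1.6
tcp_pos: [0.5133, 0.2349, 0.1294]
ee_rot: [-0.079, 0.997, -0.001, -0.002]
contact_force: [0.1, -0.1, -0.2]
opening: 1.001
grasp_force: 0.0
t 1.6 tcp [0.5133 0.2349 0.1294] F [ 0.1 -0.1 -0.2] grip 0.0 op 1.001Traceback (most recent call last):
  File "<stdin>", line 3, in <module>
  File "h.py", line 22, in rel
    print("shift",np.round(m.T@(np.array([x,y,z])-o["tcp_pos"]),4),"rot",np.round(Ro.from_matrix(m.T@T).as_rotvec(),4), "toolx",np.round(m[:,0],3))
                                                                                  ~~~~~~~~~~~~~~^^^^^^^
  File "scipy/spatial/transform/_rotation.pyx", line 1143, in scipy.spatial.transform._rotation.Rotation.from_matrix
ValueError: Non-positive determinant (left-handed or null coordinate frame) in rotation matrix 0: [[-9.99992233e-01  6.23893221e-04 -3.89153715e-03]
 [ 6.18532141e-04  9.99998858e-01  1.37867677e-03]
 [-3.89239286e-03 -1.37625902e-03  9.99991478e-01]].
```

```bash
sed -i 's/T=np.array.*/T=np.array([[-np.sin(yaw),np.cos(yaw),0],[np.cos(yaw),np.sin(yaw),0],[0,0,-1]])/' h.py
python3 - <<'E'
from h import *
import cv2
rel(.5145,.2352,.004,.1579+np.pi/2)
c=eyes.camera_info("wrist");print(c["fx"],c["cx"],c["cy"],np.round(c["view"],4).tolist())
cv2.imwrite("pics/w1.png",eyes.grab_frame("wrist")[:,:,::-1])
c=cam("scene");V=np.array(c["view"])
for p in((277,250),):  # bottle base on z=0
    d=V[:3,:3].T@np.array([(p[0]-c["cx"])/c["fx"],-(p[1]-c["cy"])/c["fy"],-1]);o=-V[:3,:3].T@V[:3,3];print("bottle front base",o-d*o[2]/d[2])
E
```

```text
t 1.6 tcp [0.5133 0.2349 0.1294] F [ 0.1 -0.1 -0.2] grip 0.0 op 1.001
shift [-0.0017  0.0003  0.1254] rot [-0.0014 -0.0039 -0.0006] toolx [-0.988 -0.157  0.004]
297.3186396354542 257.4815975848059 190.22771587488506 [[-0.156, 0.9878, -0.001, -0.1514], [-0.9382, -0.1485, -0.3127, 0.5269], [-0.3091, -0.0478, 0.9498, -0.1141], [0.0, 0.0, 0.0, 1.0]]
bottle front base [ 7.77776632e-01  1.92699697e-01 -2.22044605e-16]
```

View pics/w1.png

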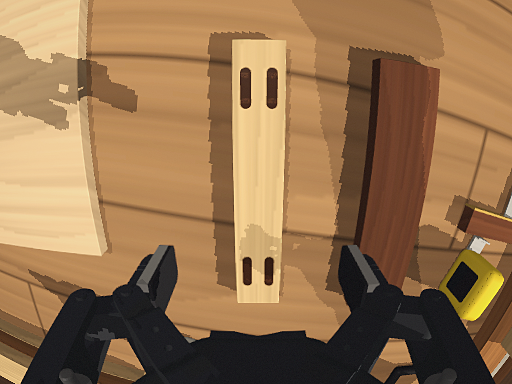

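The wrist view shows the rail's top corners at about (233,40), (285,40), (280,302) and (237,302). The wide rail sits well to the right (inner edge ~365), and the bottle at (0.78, 0.19) is clear. I'll cross-check the rail pose with these corners.

Run:
```python
from h import *
c=eyes.camera_info("wrist");V=np.array(c["view"]);o=-V[:3,:3].T@V[:3,3]
def g(p,z):
    u=np.array([p[0]-c["cx"],p[1]-c["cy"]]);r=np.hypot(*u);th=r/c["fx"]
    d=V[:3,:3].T@np.array([np.sin(th)*u[0]/r,-np.sin(th)*u[1]/r,-np.cos(th)]);return (o+d*(z-o[2])/d[2])[:2]
P=np.array([g(p,.02) for p in((233,40),(285,40),(280,302),(237,302))]);print(P,P.mean(0))
d=(P[0]+P[1]-P[2]-P[3])/2;print(np.hypot(*d),np.arctan2(d[1],d[0]))
```

```text
[[0.39182962 0.19521114]
 [0.38508063 0.2381475 ]
 [0.64262358 0.27976986]
 [0.64978521 0.23339072]] [0.51732976 0.2366298 ]
0.26081942222412996 -2.988006435031653
```

To row units: 0.03 m is 0.48, 0.02 m is 0.32, -0.004 rad is -0.002.

```bash
echo '[[[-0.048, 0.016, 0.48], [-0.0007, -0.002, 0]], [[0, 0, 0.48], [0, 0, 0]], [[0, 0, 0.48], [0, 0, 0]], [[0, 0, 0.32], [0, 0, 0]], [[0, 0, 0.232], [0, 0, 0]], [[0, 0, 0], [0, 0, 0]], [[0, 0, 0], [0, 0, 0]]]' | python3 inch.py - 60; echo '[[[0, 0, 0], [0, 0, 0]], [[0, 0, 0], [0, 0, 0]], [[0, 0, 0], [0, 0, 0]], [[0, 0, 0], [0, 0, 0]], [[0, 0, 0], [0, 0, 0]], [[0, 0, 0], [0, 0, 0]]]' | python3 inch.py 0.0 60
```

```text
t: 2.52
tcp_pos: [0.5185, 0.2376, 0.0079]
ee_rot: [-0.079, 0.997, 0.001, 0.003]
contact_force: [-0.1, 1.1, 0.2]
opening: 0.997
grasp_force: 0.0
t: 3.28
tcp_pos: [0.5183, 0.2375, 0.0076]
ee_rot: [-0.079, 0.997, 0.001, 0.002]
contact_force: [-0.8, 0.4, 6.1]
opening: 0.506
grasp_force: 61.9
```

To row units: -0.04 m is -0.64, -0.03 m is -0.48.

```bash
echo '[[[0, 0, -0.16], [0, 0, 0]], [[0, 0, -0.48], [0, 0, 0]], [[0, 0, -0.64], [0, 0, 0]], [[0, 0, -0.16], [0, 0, 0]], [[0, 0, 0], [0, 0, 0]]]' | python3 inch.py - 60
python3 - <<'E'
from h import *
# rail centre goal with +8mm along +y jig and -3mm off fence, high
j=np.array([.4882,-.1451,.146]);c,s=np.cos(j[2]),np.sin(j[2]);M=np.array([[c,-s],[s,c]])
g=M@[.0875-.004,.04+.012]+j[:2];print(g)
rel(g[0],g[1],.095,j[2])
E
```

```text
t: 3.9
tcp_pos: [0.5175, 0.2371, 0.097]
ee_rot: [-0.079, 0.997, 0.001, 0.002]
contact_force: [-0.7, -0.6, -1.5]
opening: 0.509
grasp_force: 61.7
[ 0.56324658 -0.0815055 ]
t 3.9 tcp [0.5175 0.2371 0.097 ] F [-0.7 -0.6 -1.5] grip 61.7 op 0.509
shift [ 0.005  -0.3218  0.0014] rot [0.005  0.0022 1.583 ] toolx [-0.988 -0.158 -0.005]
```

To row units: -0.045 m is -0.72, -0.04 m is -0.64, 0.16 rad is 0.08.

```bash
echo '[[[0, -0.4, 0], [0, 0, 0]], [[0.08, -0.64, 0], [0, 0, 0]], [[0, -0.72, 0], [0, 0, 0]], [[0, -0.72, 0], [0, 0, 0]], [[0, -0.72, 0], [0, 0, 0]], [[0, -0.72, 0], [0, 0, 0]], [[0, -0.72, 0], [0, 0, 0]], [[0, -0.512, 0], [0, 0, 0]], [[0, 0, 0], [0, 0, 0.05]], [[0, 0, 0], [0, 0, 0.075]], [[0, 0, 0], [0, 0, 0.08]], [[0, 0, 0], [0, 0, 0.08]], [[0, 0, 0], [0, 0, 0.08]], [[0, 0, 0], [0, 0, 0.08]], [[0, 0, 0], [0, 0, 0.08]], [[0, 0, 0], [0, 0, 0.08]], [[0, 0, 0], [0, 0, 0.075]], [[0, 0, 0], [0, 0, 0.0715]], [[0, 0, 0], [0, 0, 0.04]], [[0, 0, 0], [0, 0, 0]]]' | python3 inch.py - 60
python3 - <<'E'
from h import *
import cv2
rel(.5632,-.0815,.095,.146)
a=eyes.grab_frame("scene")[100:220,165:325,::-1];b=eyes.grab_frame("wrist")[:,:,::-1]
c=eyes.camera_info("wrist");print(np.round(c["view"],5).tolist())
a=cv2.resize(a,(400,300),interpolation=cv2.INTER_CUBIC)
cv2.imwrite("pics/w2.png",b);cv2.imwrite("pics/s2.png",a)
E
```

```text
t: 6.4
tcp_pos: [0.5623, -0.0816, 0.0948]
ee_rot: [0.653, 0.757, 0.001, -0.0]
contact_force: [0.3, -0.7, -2.6]
opening: 0.505
grasp_force: 61.7
t 6.4 tcp [ 0.5623 -0.0816  0.0948] F [ 0.3 -0.7 -2.6] grip 61.7 op 0.505
shift [-0.      0.0009 -0.0002] rot [ 0.0014 -0.0013  0.0007] toolx [-0.146  0.989  0.001]
[[0.98916, 0.14685, 0.0021, -0.54663], [-0.13873, 0.93892, -0.31493, 0.15313], [-0.04822, 0.31123, 0.94911, -0.19951], [0.0, 0.0, 0.0, 1.0]]
```

View pics/w2.png

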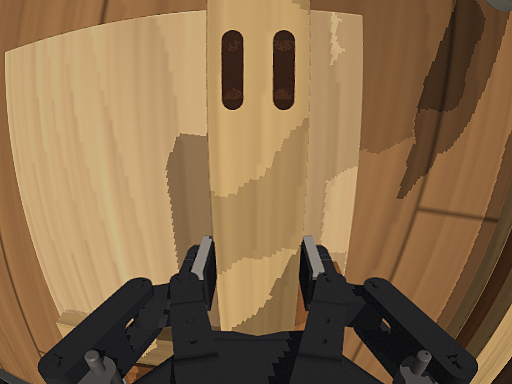

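The wrist view shows the rail held straight in the grip, its edges at columns ~208 and ~308. The board's far corners are at (5,50) and (362,14). I'll check the jig yaw and position, and the rail yaw, from these.

Run:
```python
from h import *
c=eyes.camera_info("wrist");V=np.array(c["view"]);o=-V[:3,:3].T@V[:3,3]
def g(p,z):
    u=np.array([p[0]-c["cx"],p[1]-c["cy"]]);r=np.hypot(*u);th=r/c["fx"]
    d=V[:3,:3].T@np.array([np.sin(th)*u[0]/r,-np.sin(th)*u[1]/r,-np.cos(th)]);return (o+d*(z-o[2])/d[2])[:2]
M=lambda t:np.array([[np.cos(t),-np.sin(t)],[np.sin(t),np.cos(t)]])
a,b=g((5,50),.018),g((362,14),.018);print("jig corners",a,b,np.hypot(*(b-a)),"yaw",np.arctan2(*(b-a)[::-1]))
print("pred",M(.146)@[-.16,.2]+[.4882,-.1451],M(.146)@[.16,.2]+[.4882,-.1451])
L=[g((207,0),.107),g((210,180),.107),g((309,0),.107),g((307,180),.107)];print(L)
for p,q in((0,1),(2,3)): d=L[p]-L[q];print(np.arctan2(-d[0],d[1]), np.hypot(*(L[0]-L[2])))
n=M(.146).T; print([n@(p-[.4882,-.1451]) for p in L])
```

```text
jig corners [0.30523794 0.03014953] [0.62122217 0.07694789] 0.3194309340952141 yaw 0.14703465615382774
pred [0.30080588 0.02949509] [0.61740137 0.07604928]
[array([0.52413098, 0.03928487]), array([ 0.53641425, -0.0428762 ]), array([0.5684906 , 0.04593831]), array([ 0.58111586, -0.036264  ])]
0.14840311228932282 0.04485581320929351
0.15239679321884145 0.04485581320929351
[array([0.06237337, 0.17719587]), array([0.062573  , 0.09412194]), array([0.10722899, 0.17732502]), array([0.10776099, 0.09416051])]
```

View pics/s2.png

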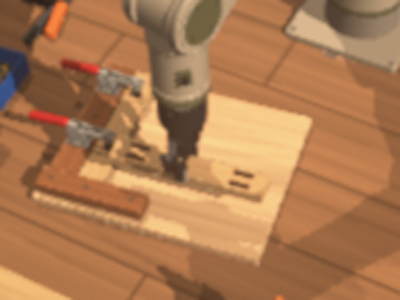

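The rail is aligned over the board and clear of the clamps. The wrist view puts the jig about 4 mm further in x, so contact will settle the fit. Lowering now.

To row units: 0.025 m is 0.4, 0.005 m is 0.08.

```bash
echo '[[[0, 0, 0.32], [0, 0, 0]], [[0, 0, 0.4], [0, 0, 0]], [[0, 0, 0.24], [0, 0, 0]], [[0, 0, 0.08], [0, 0, 0]], [[0, 0, 0], [0, 0, 0]], [[0, 0, 0], [0, 0, 0]]]' | python3 inch.py - 60;echo '[[[0, 0, 0.016], [0, 0, 0]], [[0, 0, 0.016], [0, 0, 0]], [[0, 0, 0], [0, 0, 0]]]' | python3 inch.py - 60;echo '[[[0, 0, 0.016], [0, 0, 0]], [[0, 0, 0], [0, 0, 0]]]' | python3 inch.py - 60;echo '[[[0, 0, 0.016], [0, 0, 0]], [[0, 0, 0], [0, 0, 0]]]' | python3 inch.py - 60
```

```text
t: 7.25
tcp_pos: [0.564, -0.0817, 0.0321]
ee_rot: [0.654, 0.757, 0.002, 0.001]
contact_force: [-0.3, -0.1, -2.0]
opening: 0.506
grasp_force: 61.7
t: 7.62
tcp_pos: [0.5635, -0.0815, 0.0293]
ee_rot: [0.654, 0.757, 0.002, 0.001]
contact_force: [0.2, 0.0, -2.3]
opening: 0.508
grasp_force: 61.7
t: 7.88
tcp_pos: [0.5634, -0.0816, 0.0282]
ee_rot: [0.654, 0.757, 0.002, 0.001]
contact_force: [-1.0, 0.4, -2.7]
opening: 0.512
grasp_force: 61.7
t: 8.12
tcp_pos: [0.5634, -0.0815, 0.0272]
ee_rot: [0.654, 0.757, 0.002, 0.001]
contact_force: [-0.3, -1.1, -1.7]
opening: 0.508
grasp_force: 61.7
```

To row units: 0.001 m is 0.016.

```bash
for i in 1; do echo '[[[0, 0, 0.016], [0, 0, 0]], [[0, 0, 0], [0, 0, 0]]]' | python3 inch.py - 60; done; echo '[[[0, 0, 0.016], [0, 0, 0]], [[0, 0, 0], [0, 0, 0]]]' | python3 inch.py - 60;echo '[[[0, 0, 0.008], [0, 0, 0]], [[0, 0, 0], [0, 0, 0]]]' | python3 inch.py - 60
```

```text
t: 8.38
tcp_pos: [0.5634, -0.0815, 0.0262]
ee_rot: [0.654, 0.757, 0.002, 0.001]
contact_force: [-0.0, 0.1, -2.5]
opening: 0.509
grasp_force: 61.7
t: 8.62
tcp_pos: [0.5636, -0.0815, 0.0257]
ee_rot: [0.654, 0.757, 0.002, 0.001]
contact_force: [-1.9, 0.8, 3.5]
opening: 0.508
grasp_force: 62.3
t: 8.88
tcp_pos: [0.5636, -0.0815, 0.0256]
ee_rot: [0.654, 0.757, 0.002, 0.001]
contact_force: [-5.3, 0.9, 10.6]
opening: 0.505
grasp_force: 63.2
```

The board contacts at TCP z=0.0257, as predicted. I'll ease off and slide towards the fence (tool +y).

To row units: 0.002 m is 0.032, 0.001 m is 0.016.

```bash
echo '[[[0, 0, -0.0112], [0, 0, 0]], [[0, 0.032, 0], [0, 0, 0]], [[0, 0.016, 0], [0, 0, 0]], [[0, 0, 0], [0, 0, 0]]]' | python3 inch.py - 60;echo '[[[0, 0.016, 0], [0, 0, 0]], [[0, 0, 0], [0, 0, 0]]]' | python3 inch.py - 60;echo '[[[0, 0.016, 0], [0, 0, 0]], [[0, 0, 0], [0, 0, 0]]]' | python3 inch.py - 60;echo '[[[0, 0.016, 0], [0, 0, 0]], [[0, 0, 0], [0, 0, 0]]]' | python3 inch.py - 60
```

```text
t: 9.38
tcp_pos: [0.5665, -0.0814, 0.0256]
ee_rot: [0.654, 0.757, 0.002, 0.001]
contact_force: [-2.9, -0.3, 4.7]
opening: 0.507
grasp_force: 62.6
t: 9.62
tcp_pos: [0.5675, -0.0812, 0.0256]
ee_rot: [0.654, 0.757, 0.002, 0.001]
contact_force: [-2.9, -0.9, 5.7]
opening: 0.507
grasp_force: 62.5
t: 9.88
tcp_pos: [0.5684, -0.0811, 0.0256]
ee_rot: [0.654, 0.757, 0.002, 0.001]
contact_force: [-3.2, 0.8, 4.0]
opening: 0.504
grasp_force: 62.5
t: 10.12
tcp_pos: [0.5695, -0.081, 0.0257]
ee_rot: [0.654, 0.757, 0.002, 0.001]
contact_force: [-2.7, 0.3, 4.5]
opening: 0.508
grasp_force: 62.5
```

To row units: 0.001 m is 0.016, -0.0004 m is -0.0064.

```bash
echo '[[[0, 0.016, -0.0064], [0, 0, 0]], [[0, 0, 0], [0, 0, 0]]]' | python3 inch.py - 60;echo '[[[0, 0.016, 0], [0, 0, 0]], [[0, 0, 0], [0, 0, 0]]]' | python3 inch.py - 60;echo '[[[0, 0.016, 0], [0, 0, 0]], [[0, 0, 0], [0, 0, 0]]]' | python3 inch.py - 60;echo '[[[0, 0.016, 0], [0, 0, 0]], [[0, 0, 0], [0, 0, 0]]]' | python3 inch.py - 60
```

```text
t: 10.38
tcp_pos: [0.5703, -0.0807, 0.0257]
ee_rot: [0.654, 0.757, 0.002, 0.001]
contact_force: [-1.9, -0.8, -0.5]
opening: 0.507
grasp_force: 62.0
t: 10.62
tcp_pos: [0.5704, -0.0807, 0.0257]
ee_rot: [0.654, 0.757, 0.001, -0.0]
contact_force: [-6.7, -1.5, 4.1]
opening: 0.503
grasp_force: 62.4
t: 10.88
tcp_pos: [0.5705, -0.0806, 0.0256]
ee_rot: [0.654, 0.756, 0.001, -0.001]
contact_force: [-12.4, -0.7, 7.9]
opening: 0.506
grasp_force: 62.9
t: 11.12
tcp_pos: [0.5706, -0.0806, 0.0256]
ee_rot: [0.654, 0.756, 0.0, -0.002]
contact_force: [-17.5, -0.8, 13.1]
opening: 0.511
grasp_force: 63.4
```

Fence found: force rises to 17 N, about 5 N/mm. I'll relax that to light contact and advance on the stile (tool -x).

To row units: -0.003 m is -0.048, -0.002 m is -0.032.

```bash
echo '[[[0, -0.048, -0.0048], [0, 0, 0]], [[-0.032, 0, 0], [0, 0, 0]], [[-0.032, 0, 0], [0, 0, 0]], [[-0.032, 0, 0], [0, 0, 0]], [[0, 0, 0], [0, 0, 0]]]' | python3 inch.py - 60;echo '[[[-0.016, 0, 0], [0, 0, 0]], [[-0.016, 0, 0], [0, 0, 0]], [[0, 0, 0], [0, 0, 0]]]' | python3 inch.py - 60;echo '[[[-0.016, 0, 0], [0, 0, 0]], [[0, 0, 0], [0, 0, 0]]]' | python3 inch.py - 60;echo '[[[-0.016, 0, 0], [0, 0, 0]], [[0, 0, 0], [0, 0, 0]]]' | python3 inch.py - 60
```

```text
t: 11.75
tcp_pos: [0.5711, -0.0868, 0.026]
ee_rot: [0.654, 0.757, 0.002, 0.001]
contact_force: [-2.7, 0.2, -3.7]
opening: 0.507
grasp_force: 61.7
t: 12.12
tcp_pos: [0.5714, -0.0885, 0.0261]
ee_rot: [0.654, 0.757, 0.002, 0.001]
contact_force: [-4.0, 1.5, -2.5]
opening: 0.509
grasp_force: 61.8
t: 12.38
tcp_pos: [0.5715, -0.0895, 0.0262]
ee_rot: [0.654, 0.757, 0.002, 0.001]
contact_force: [-5.2, 1.5, -1.9]
opening: 0.507
grasp_force: 61.8
t: 12.62
tcp_pos: [0.5717, -0.0904, 0.0262]
ee_rot: [0.654, 0.757, 0.002, 0.001]
contact_force: [-5.0, 1.5, -2.4]
opening: 0.507
grasp_force: 61.8
```

To row units: -0.001 m is -0.016, -0.0005 m is -0.008.

```bash
echo '[[[-0.016, -0.008, 0], [0, 0, 0]], [[0, 0, 0], [0, 0, 0]]]' | python3 inch.py - 60;echo '[[[-0.016, 0, 0], [0, 0, 0]], [[0, 0, 0], [0, 0, 0]]]' | python3 inch.py - 60;echo '[[[-0.016, 0, 0], [0, 0, 0]], [[0, 0, 0], [0, 0, 0]]]' | python3 inch.py - 60;echo '[[[-0.016, 0, 0], [0, 0, 0]], [[0, 0, 0], [0, 0, 0]]]' | python3 inch.py - 60
```

```text
t: 12.88
tcp_pos: [0.5718, -0.0918, 0.0264]
ee_rot: [0.654, 0.757, 0.002, 0.001]
contact_force: [-2.6, 0.3, -3.4]
opening: 0.509
grasp_force: 61.7
t: 13.12
tcp_pos: [0.5719, -0.0927, 0.0264]
ee_rot: [0.654, 0.757, 0.002, 0.001]
contact_force: [-2.2, 0.6, -2.9]
opening: 0.506
grasp_force: 61.7
t: 13.38
tcp_pos: [0.5721, -0.0937, 0.0263]
ee_rot: [0.654, 0.757, 0.002, 0.001]
contact_force: [-0.8, 0.0, -2.9]
opening: 0.506
grasp_force: 61.7
t: 13.62
tcp_pos: [0.5722, -0.0947, 0.0263]
ee_rot: [0.654, 0.757, 0.002, 0.001]
contact_force: [-0.3, -0.6, -1.5]
opening: 0.505
grasp_force: 61.7
```

To row units: -0.001 m is -0.016.

```bash
echo '[[[-0.016, 0, 0], [0, 0, 0]], [[0, 0, 0], [0, 0, 0]]]' | python3 inch.py - 60;echo '[[[-0.016, 0, 0], [0, 0, 0]], [[0, 0, 0], [0, 0, 0]]]' | python3 inch.py - 60;echo '[[[-0.016, 0, 0], [0, 0, 0]], [[0, 0, 0], [0, 0, 0]]]' | python3 inch.py - 60;echo '[[[-0.016, 0, 0], [0, 0, 0]], [[0, 0, 0], [0, 0, 0]]]' | python3 inch.py - 60
```

```text
t: 13.88
tcp_pos: [0.5723, -0.0956, 0.0263]
ee_rot: [0.654, 0.757, 0.002, 0.001]
contact_force: [-0.6, -0.1, -2.0]
opening: 0.508
grasp_force: 61.7
t: 14.12
tcp_pos: [0.5724, -0.0966, 0.0263]
ee_rot: [0.654, 0.757, 0.002, 0.001]
contact_force: [-0.3, 0.4, -2.1]
opening: 0.502
grasp_force: 61.7
t: 14.38
tcp_pos: [0.5725, -0.097, 0.0262]
ee_rot: [0.653, 0.757, 0.002, 0.001]
contact_force: [0.2, 2.3, -1.7]
opening: 0.504
grasp_force: 61.7
t: 14.62
tcp_pos: [0.5723, -0.0971, 0.026]
ee_rot: [0.653, 0.757, 0.002, -0.0]
contact_force: [-0.8, 5.6, -1.0]
opening: 0.507
grasp_force: 61.8
```

To row units: -0.0006 m is -0.0096.

```bash
echo '[[[0, 0.0096, 0], [0, 0, 0]], [[-0.0096, 0, 0], [0, 0, 0]], [[-0.0096, 0, 0], [0, 0, 0]], [[0, 0, 0], [0, 0, 0]]]' | python3 inch.py - 60;echo '[[[0, 0, 0], [0, 0, 0]], [[0, 0, 0], [0, 0, 0]]]' | python3 inch.py - 60
python3 - <<'E'
from h import *
import cv2
rel(.5724,-.097,.026,.146)
a=eyes.grab_frame("side")[180:320,190:370,::-1]
cv2.imwrite("pics/f1.png",cv2.resize(a,None,fx=4.2,fy=4.2,interpolation=cv2.INTER_CUBIC))
E
```

```text
t: 15.12
tcp_pos: [0.5725, -0.0971, 0.0257]
ee_rot: [0.653, 0.757, 0.002, -0.001]
contact_force: [-3.8, 8.4, -0.6]
opening: 0.504
grasp_force: 61.9
t: 15.38
tcp_pos: [0.5725, -0.0971, 0.0257]
ee_rot: [0.653, 0.757, 0.002, -0.001]
contact_force: [-3.5, 8.9, -0.6]
opening: 0.503
grasp_force: 61.9
t 15.375 tcp [ 0.5725 -0.0971  0.0257] F [-3.5  8.9 -0.6] grip 61.9 op 0.503
shift [ 0.0001 -0.     -0.0003] rot [ 0.002  -0.0047  0.0015] toolx [-0.147  0.989  0.005]
```

View pics/f1.png

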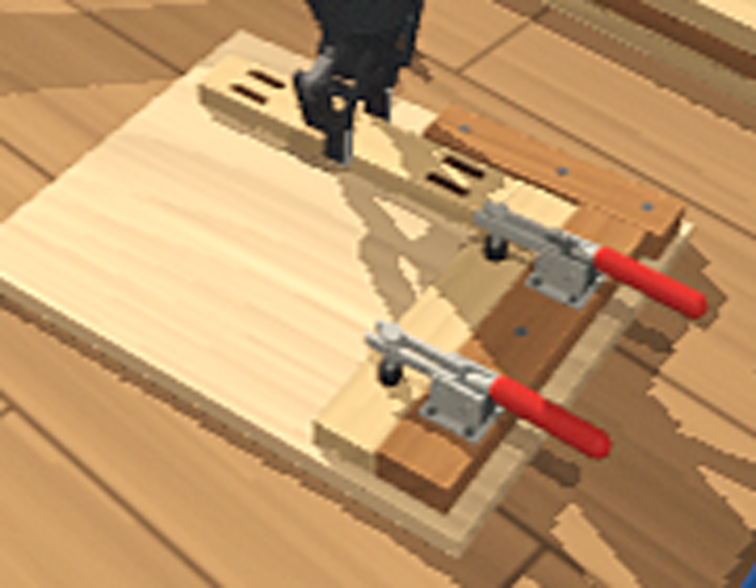

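The picture shows the rail lying along the fence, its end at (500,190) butted to the stile, pockets up, everything else in place. I'll bring the push up to ~12–13 N and hold.

To row units: -0.0004 m is -0.0064.

```bash
echo '[[[-0.0064, 0, 0], [0, 0, 0]], [[-0.0064, 0, 0], [0, 0, 0]], [[0, 0, 0], [0, 0, 0]], [[0, 0, 0], [0, 0, 0]]]' | python3 inch.py - 60;echo '[[[0, 0, 0], [0, 0, 0]], [[0, 0, 0], [0, 0, 0]], [[0, 0, 0], [0, 0, 0]], [[0, 0, 0], [0, 0, 0]], [[0, 0, 0], [0, 0, 0]], [[0, 0, 0], [0, 0, 0]], [[0, 0, 0], [0, 0, 0]], [[0, 0, 0], [0, 0, 0]], [[0, 0, 0], [0, 0, 0]], [[0, 0, 0], [0, 0, 0]], [[0, 0, 0], [0, 0, 0]], [[0, 0, 0], [0, 0, 0]], [[0, 0, 0], [0, 0, 0]], [[0, 0, 0], [0, 0, 0]], [[0, 0, 0], [0, 0, 0]], [[0, 0, 0], [0, 0, 0]], [[0, 0, 0], [0, 0, 0]], [[0, 0, 0], [0, 0, 0]], [[0, 0, 0], [0, 0, 0]], [[0, 0, 0], [0, 0, 0]]]' | python3 inch.py - 60
```

```text
t: 15.92
tcp_pos: [0.5725, -0.0971, 0.0257]
ee_rot: [0.653, 0.757, 0.003, -0.002]
contact_force: [-5.7, 10.8, 0.6]
opening: 0.505
grasp_force: 62.1
t: 18.42
tcp_pos: [0.5725, -0.0971, 0.0257]
ee_rot: [0.653, 0.757, 0.003, -0.002]
contact_force: [-4.7, 11.4, 0.9]
opening: 0.506
grasp_force: 62.1
```

```bash
python3 -c "
from h import *
rel(.5725,-.0971,.0257,.146);print(robot.finish_job())"
```

```text
t 18.425 tcp [ 0.5725 -0.0971  0.0257] F [-4.7 11.4  0.9] grip 62.1 op 0.506
shift [ 0.  0. -0.] rot [ 0.0018 -0.0057  0.0019] toolx [-0.147  0.989  0.006]
the job is handed in; nothing more can be done
None
```

The rail is flat in the corner, pockets up, along the fence and butted against the stile; the arm held it there at about 12 N endwise by the wrist sensor for 2.5 s, and I handed the job in at 18.4 s with that push still on (no verdict was returned).

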